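Fan the colour-coded coupons out in their carrier tray and close the keeper

ROBOT

A 6-joint arm with a two-finger parallel gripper is mounted at the origin on the work surface; the furniture and walls round the work are solid. World frame = base frame: x ahead of the robot, y to its left, z up, the work surface at z = 0. Lengths are in m, angles in degrees, forces in N, time in s.
With the tool pointing down it reaches from about 0.375 to 0.9 m from the base axis. Payload 3.1 kg.
Tool frame: the origin (TCP) lies at the very end of the fingers, on their centre line; the grasp point (between the pads) lies 19 mm behind it; z points along the fingers, y is the line along which they close (so a half turn about z gives the same grasp; the last joint's range is limited). The gripper opens to 87 mm and grips with 3 to 60 N. Pads are 19 mm wide; open, the fingers measure 117 mm over their backs; the gripper's body (75 mm by 190 mm) begins 51 mm behind the grasp point.
Start: joints at [56.236, 30.224, 82.088, -0, 67.689, -10.227], TCP at [0.25, 0.573, 0.223] pointing down, gripper open.
Joint ranges: [-176.69, 176.69], [-43.24, 126.21], [12.49, 139.97], [-82, 262], [0, 151.66], [-163.58, 163.58]. Speed limits (degrees/s): [159.86, 159.86, 180, 180, 180, 180].

INTERFACE

Orientations are given as a 3x3 rotation matrix whose columns are the frame's x, y, z axes.
In Python, from rig import bot gives the robot as it stands.
- The arm moves only by the tool move_arm, never from a script. Its argument "increments" is a list of rows, each an object with "xyz": the shift along the tool's x, y, z in mm, a list of three; "roll": the turn about the tool's z in rad; "grip": the opening in per cent of the stroke, from 0 (shut) to 100 (fully open). A call has 1 to 5 rows; each row shifts and turns the commanded pose from where the row before left it, along the tool's axes as they then stand; what a row does not reach is not made up. A row lasts 1/12 s, in which the tool goes at most 41.7 mm and 7.16 degrees, less where a joint would pass 70% of its speed; a pose out of reach is approached as far as the arm can. A call is refused whole if a number of a shift passes 41.7 or a number of a turn 0.125, either way. A call with a gripper value outside its range is refused whole. The fingers move at their own pace and stop on an object; the grip force is fixed at half the most. Time passes only in rows, so rows that do not move let the fingers close. It gives the time, the measured TCP pose, the force, the opening and the grip force at its end, in the units of the state.
- bot.read_state(): the state, without advancing time (a new reading comes with each control period).
- bot.capture(name): name is "side" or "top" or "wrist"; returns (picture, depth): 420x560x3 uint8, red, green, blue; 420x560 float32, m along the optical axis (not along the pixel's ray), 0 where there is no reading.
- bot.camera_model(name): a dict with "intrinsics" (3x3 intrinsics, pixels), "rvec" (rotation vector, rad) and "tvec" (3), from world to camera coordinates, as OpenCV has them; the wrist camera has in their place "tool_from_camera" (4x4, takes a point from camera to tool coordinates, whose origin is the TCP and whose axes are the flange's). Camera axes: x right, y down, z forward; pixel columns grow to the right and rows downward; lengths in m; the calibration is good to about 2 mm. The wrist camera is an equidistant fisheye: a pixel r from the principal point sees the ray r / f radians off the axis. A picture is of the moment at which its call begins: read the wrist's pose just before it. camera_model takes no time and is no camera call.
- bot.hand_in(): hands the job in; it is judged then, once.
Trained networks look in the newest picture that a camera, given by its name, has taken for a name from the list of things; names that differ only in an ending like _2 or _b are one class to them, and where a whole thing is asked for, a point or a joint stands for the part that bears it (a point fixed in the world has none). Each returns a list of dicts, best first, with "conf" (0 to 1); they miss things now and then, are a little off and sometimes report something else, mostly with a low value. They report only what shows in the picture. A call takes as long as a camera call. They do not tell look-alikes from the thing itself.
- bot.spot_in(label, camera): "at" ([x, y, z] in m, in the coordinates of the camera as it stood for that picture, good to about 4 mm: the middle of the surface that is visible of it).
- bot.trace(label, camera): "mask" (420x560 bool, what is visible of it).
The state is a dict: "time_s": time; "joint_positions": joint angles; "qvel": joint speeds; "tau": joint torques, N m; "position": TCP position; "tcp_rot": TCP orientation; "force": force on the tool from outside, world axes, zero at the start; "moment": the same for the moment, N m; "opening": opening from 0.0 (shut) to 1.0 (fully open); "grasp_force": force on a finger pad.
Only numpy, scipy, OpenCV 4.12 (cv2) and the standard library are available. Lean on these libraries where they do the work, as an engineer would, in place of code of your own. Each camera call takes 0.05 s, during which the arm holds its last target. There are 200 camera calls.

TASK

Four oiled steel coupons lie squared up in a stack at the back wall of the blue carrier tray. Slide them, without lifting them out, into a shingled row for inspection: the bottom coupon stays at the back wall and each of the others lies flat about 3 cm farther forward than the one beneath it, so that all four painted ends show. Only then fold the keeper strap over until its rubber foot sits on the top coupon, and leave the things round the tray where they are.

Things in the scene. Friction and masses are not known exactly. Their poses are not given: they have to be found in the camera images.
- tray: blue folded-sheet tray, fixed to the bench, 300 x 64 mm inside, 306 x 70 outside, floor 3 mm thick, walls 31 mm high. Origin: centre of its underside. x runs from the back wall (inner face at x = -150 mm) to the front wall, which has a wire handle outside; y across to the left wall, z up. The stack stands 0 to 4 mm off the back wall and about 2 mm off the side walls
- keeper (a joint): hinge of the keeper strap, rad: 0 = closed, level across the tray, its foot on the top coupon of a four-high pile; grows as the strap swings up and out over the right-hand wall (tray -y side); about 2 = open, leaning outwards. Stiff: the strap stays where it is left and takes about 1 N at its end to move. It goes down to -0.12 if nothing is under the foot
- keeper_hinge (a point): the strap's hinge axis (parallel to tray x), at tray x = -5, y = -41 mm, z = 33 mm, on the outside of the right-hand wall
- keeper_tip (a point): middle of the red roll at the strap's free end, 82 mm from the hinge. The strap is bright steel, 14 mm wide and 3 mm thick, with a round black rubber foot (14 mm wide, reaching 6 mm below the hinge axis) half way along; the roll is 7 mm thick and 27 mm long. Closed, the roll lies above the left-hand wall
- coupon_yellow: oiled grey flat-bar coupon 160 x 60 x 6 mm, 0.3 to 0.6 kg, 25 mm of its back end painted yellow, the front edge ground bright; bottom of the stack. Origin: centre of its underside; x towards the tray's front wall (painted end at x = -80 mm), z up. Sliding friction about 0.2, less than under a fingertip; pressed with 10 to 15 N and drawn along, it carries those on it and leaves those below
- coupon_red: oiled grey flat-bar coupon 160 x 60 x 6 mm, 0.3 to 0.6 kg, 25 mm of its back end painted red, the front edge ground bright; second from the bottom. Origin: centre of its underside; x towards the tray's front wall (painted end at x = -80 mm), z up. Sliding friction about 0.2, less than under a fingertip; pressed with 10 to 15 N and drawn along, it carries those on it and leaves those below
- coupon_green: oiled grey flat-bar coupon 160 x 60 x 6 mm, 0.3 to 0.6 kg, 25 mm of its back end painted green, the front edge ground bright; third from the bottom. Origin: centre of its underside; x towards the tray's front wall (painted end at x = -80 mm), z up. Sliding friction about 0.2, less than under a fingertip; pressed with 10 to 15 N and drawn along, it carries those on it and leaves those below
- coupon_white: oiled grey flat-bar coupon 160 x 60 x 6 mm, 0.3 to 0.6 kg, 25 mm of its back end painted white, the front edge ground bright; top of the stack. Origin: centre of its underside; x towards the tray's front wall (painted end at x = -80 mm), z up. Sliding friction about 0.2, less than under a fingertip; pressed with 10 to 15 N and drawn along, it carries those on it and leaves those below
- marker: yellow paint marker, 131 mm long, 18 mm high, lying beside the tray's left wall; to be left alone. Origin: centre of its underside
- magnet: small red welding magnet, 70 x 70 x 14 mm, lying by the tray's right wall near the back; to be left alone. Origin: centre of its underside
- offcut: angle-iron offcut 90 x 50 x 70 mm, standing by the tray's right wall near the front; to be left alone. Origin: centre of its underside
- tape: yellow tape measure 63 x 97 x 37 mm, lying beside the tray's left wall near the front; to be left alone. Origin: centre of its underside
Things that resemble listed ones, but are neither listed nor needed, are in the scene too. What is shaped like the coupon_white but brown or pink is not meant.

How it is judged:
By the outcome, as a careful person would: the job done as asked, in the order asked, and still so for the second after the job is handed in, with the robot touching nothing.
It also fails if it takes over 72 s, if anything falls off the work surface, if the arm or the gripper's body presses on something with over 40 N, if the wrist force passes 120 N, or if a joint passes its speed limit or range.

## Working session

There is one attempt and no reset: what is moved stays moved. The work goes in short steps, Python scripts to look and compute and a tool call to move; the robot and the scene stay as the last step left them, time stands still between calls to the robot, and variables do not carry over. Pictures are saved under pics/ and viewed, at most 10 in all, crops included, and the job is handed in when it is done.

Besides the shell and the picture viewer there is one more tool, called after "Request:" as name([rows], argument=value, ...), one row to a line, values as JSON. move_arm: Moves the arm, as the interface text tells. Its arguments: {"type":"object","properties":{"increments":{"type":"array"}},"required":["increments"]}

```bash
mkdir -p pics; ls; cat > h.py <<'E'
import numpy as np, cv2
from rig import bot
def cap(n):
    im,d=bot.capture(n); return im,d
def save(im,f): cv2.imwrite('pics/'+f,im[:,:,::-1])
def cam(n):
    m=bot.camera_model(n); K=np.array(m['intrinsics']); 
    R=cv2.Rodrigues(np.array(m['rvec'],float))[0]; t=np.array(m['tvec'],float).ravel(); return K,R,t
def cloud(n,d):
    K,R,t=cam(n); v,u=np.mgrid[:d.shape[0],:d.shape[1]]
    p=np.stack([(u-K[0,2])/K[0,0]*d,(v-K[1,2])/K[1,1]*d,d],-1)
    return (p-t)@R   # R^T(p-t)
def towld(n,p):
    K,R,t=cam(n); return (np.array(p)-t)@R
def proj(n,P):
    K,R,t=cam(n); q=np.atleast_2d(P)@R.T+t; q=q@K.T; return q[:,:2]/q[:,2:]
E
python3 - <<'E'
from h import *
a,da=cap('top'); 
for l in ['tray','coupon_white','keeper_tip','marker','magnet','offcut','tape']:
    for r in bot.spot_in(l,'top')[:3]: 
        w=towld('top',r['at']); print(l,round(r['conf'],2),w.round(3),proj('top',w).round())
b,db=cap('side')
save(np.hstack([a,b])[:, :],'x.png')
save(cv2.resize(np.vstack([a,b]),(560,840))[:600] if 0 else a,'top0.png'); save(b,'side0.png')
print(cam('top'),cam('side')); s=bot.read_state(); print(s['time_s'],s['tcp_rot'],s['force'])
np.save('dtop.npy',da); np.save('dside.npy',db)
E
```

```text
pics
tray 0.85 [ 0.537 -0.032  0.004] [[252. 232.]]
coupon_white 0.91 [ 0.735 -0.426  0.003] [[410. 150.]]
coupon_white 0.79 [ 0.807 -0.232  0.005] [[331. 125.]]
coupon_white 0.79 [0.786 0.208 0.008] [[159. 137.]]
keeper_tip 0.55 [ 0.579 -0.102  0.087] [[280. 209.]]
keeper_tip 0.34 [0.643 0.009 0.004] [[236. 190.]]
marker 0.67 [ 0.427 -0.176  0.017] [[313. 277.]]
magnet 0.56 [ 0.622 -0.26   0.01 ] [[345. 196.]]
offcut 0.86 [0.64  0.014 0.005] [[234. 191.]]
tape 0.56 [0.431 0.041 0.036] [[219. 276.]]
tape 0.38 [ 0.579 -0.104  0.085] [[280. 209.]]
(array([[395.3896898 ,   0.        , 276.10986518],
       [  0.        , 395.3896898 , 203.788985  ],
       [  0.        ,   0.        ,   1.        ]]), array([[-0.01058441, -0.99917641, -0.03917241],
       [-0.98309695,  0.01755881, -0.18224178],
       [ 0.18277951,  0.03658136, -0.98247313]]), array([-0.08436741,  0.59772961,  0.87213421])) (array([[421.84586645,   0.        , 286.60413936],
       [  0.        , 421.84586645, 203.80383743],
       [  0.        ,   0.        ,   1.        ]]), array([[-0.99389706, -0.11025522, -0.00352421],
       [-0.06154523,  0.5807472 , -0.81175419],
       [ 0.09154682, -0.80658321, -0.58398862]]), array([0.56580128, 0.12248021, 0.97256111]))
0.45 [[-9.16796590e-01  3.99354487e-01 -8.27150390e-05]
 [ 3.99354495e-01  9.16796574e-01 -1.72758850e-04]
 [ 6.84084249e-06 -1.91417347e-04 -9.99999982e-01]] [0.75372627 0.10899697 0.90309715]
```

View pics/top0.png

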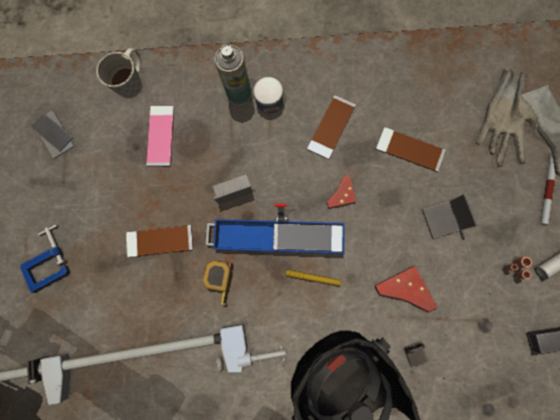

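View pics/side0.png

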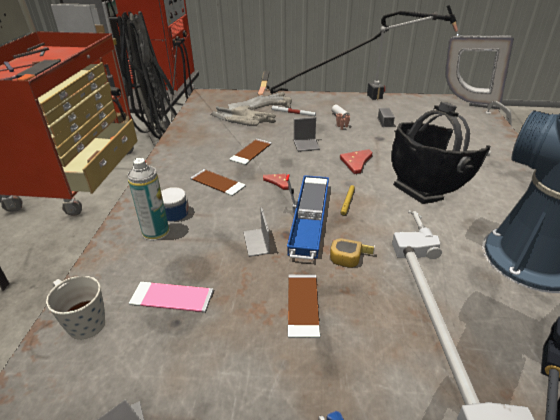

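The top view shows the blue tray with its handle at left (211,234) and its back wall at right (343,238). The stack has its white end at (337,237), and the open keeper is at (281,208). Possible mix-ups for coupon_white are brown coupons at (331,125), (410,150) and (159,241) and a pink one at (159,137). I choose the grey stack inside the tray.

```bash
python3 - <<'E'
from h import *
im,d=cap('top'); P=cloud('top',d)
hsv=cv2.cvtColor(im,cv2.COLOR_RGB2HSV)
m=(hsv[...,0]>105)&(hsv[...,0]<125)&(hsv[...,1]>130)&(hsv[...,2]>60)
box=np.zeros_like(m); box[205:270,200:360]=1; m&=box
pts=P[m&(d>0)]; print(len(pts),np.percentile(pts[:,2],[1,10,50,90,99]).round(4))
full=cv2.morphologyEx((m).astype(np.uint8),cv2.MORPH_CLOSE,np.ones((25,25)))
rim=pts[pts[:,2]>.024]; r=cv2.minAreaRect((rim[:,:2]*1000).astype(np.float32)); print('rim',r,cv2.boxPoints(r))
# sides-cam
for n,reg in [('helmet',(slice(330,420),slice(285,415))),('keeper',(slice(200,225),slice(270,292)))]:
    q=P[reg].reshape(-1,3); print(n,np.nanmax(q[:,2]), q[q[:,2]>.05].min(0).round(3) if (q[:,2]>.05).any() else '', q[q[:,2]>.05].max(0).round(3))
red=(hsv[...,1]>150)&((hsv[...,0]<8)|(hsv[...,0]>172))
reg=np.zeros_like(red); reg[200:216,270:292]=1
q=P[red&reg&(d>0)]; print('roll',len(q),q.mean(0).round(4),q.std(0).round(4))
w=(hsv[...,1]<40)&(hsv[...,2]>190); reg[:]=0; reg[220:255,325:350]=1
q=P[w&reg]; print('white',len(q),np.median(q,0).round(4),q.min(0).round(3),q.max(0).round(3))
save(cv2.resize(im[180:290,195:360],(800,533),interpolation=cv2.INTER_CUBIC),'crop1.png')
E
```

```text
1907 [-0.0005  0.0016  0.0043  0.0316  0.0341]
rim ((523.9384765625, -95.58096313476562), (305.8851623535156, 71.5101318359375), 87.35331726074219) [[ 481.15915  -246.70934 ]
 [ 552.59296  -250.01146 ]
 [ 566.7178     55.54741 ]
 [ 495.284      58.849533]]
helmet 0.9624748663825505 [ 0.14  -0.359  0.05 ] [ 0.427 -0.121  0.962]
keeper 0.9624748663825505 [ 0.427 -0.127  0.05 ] [ 0.587 -0.093  0.962]
roll 34 [ 0.5822 -0.1041  0.1158] [0.0018 0.007  0.002 ]
white 248 [ 0.5169 -0.2333  0.0275] [ 0.488 -0.245  0.022] [ 0.546 -0.222  0.032]
```

View pics/crop1.png

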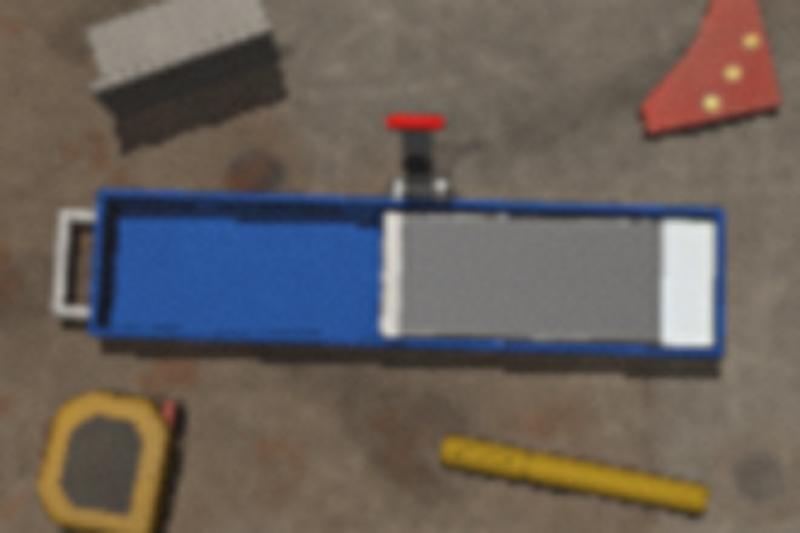

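The crop shows the white end at (688,283), the coupon's front edge at (390,275) and the keeper roll at (416,122). The fitted tray outline is 306 x 71.5 mm, which matches the given size. The tray's centre is at (0.524, -0.096) and its x axis points 87.35° in the world.

```bash
cat >> h.py <<'E'
TC=np.array([.524,-.0956]); A=np.radians(87.35); TX=np.array([np.cos(A),np.sin(A)]); TY=np.array([-TX[1],TX[0]])
def t2w(x,y): return TC+(x*TX+y*TY)/1000
def st():
    s=bot.read_state(); p=np.array(s['position']); q=p[:2]-TC; R=np.array(s['tcp_rot'])
    print('t',round(s['time_s'],2),'tray',(q@TX*1000).round(1),(q@TY*1000).round(1),'z',(p[2]*1000).round(1),'head',np.degrees(np.arctan2(R[1,0],R[0,0])).round(2),'F',np.round(s['force'],1),'open',round(s['opening'],2)); return s
E
python3 - <<'E'
from h import *
s=st(); p=np.array(s['position']); g=np.r_[t2w(-115,0),.12]; n=23; R=np.array(s['tcp_rot']); dr=1.206/12
for i in range(n):
    v=R.T@((g-p)/n*1000)
    print(i,v.round(1),round(dr,3) if i<12 else 0)
    if i<12: R=R@cv2.Rodrigues(np.array([0,0,dr]))[0]
im,d=cap('side'); P=cloud('side',d); q=P[95:200,385:480].reshape(-1,3); dd=d[95:200,385:480].ravel(); q=q[(dd>0)&(dd<1.6)]
q=q[q[:,2]>.05]; print('helmet',np.percentile(q,[2,50,98],axis=0).round(3))
E
```

```text
t 0.5 tray 655.2 305.1 z 222.5 head 156.46 F [ 0.6  0.2 -0.1] open 1.0
0 [-24.3 -26.6   4.5] 0.1
1 [-26.9 -24.    4.5] 0.1
2 [-29.1 -21.2   4.5] 0.1
3 [-31.1 -18.1   4.5] 0.1
4 [-32.8 -14.9   4.5] 0.1
5 [-34.1 -11.6   4.5] 0.1
6 [-35.1  -8.1   4.5] 0.1
7 [-35.7  -4.5   4.5] 0.1
8 [-36.   -0.9   4.5] 0.1
9 [-35.9   2.7   4.5] 0.1
10 [-35.5   6.3   4.5] 0.1
11 [-34.6   9.8   4.5] 0.1
12 [-33.5  13.3   4.5] 0
13 [-33.5  13.3   4.5] 0
14 [-33.5  13.3   4.5] 0
15 [-33.5  13.3   4.5] 0
16 [-33.5  13.3   4.5] 0
17 [-33.5  13.3   4.5] 0
18 [-33.5  13.3   4.5] 0
19 [-33.5  13.3   4.5] 0
20 [-33.5  13.3   4.5] 0
21 [-33.5  13.3   4.5] 0
22 [-33.5  13.3   4.5] 0
helmet [[ 0.115 -0.354  0.058]
 [ 0.22  -0.173  0.152]
 [ 0.31  -0.12   0.26 ]]
```

Request:
move_arm([
  {"xyz":[-24,-27,1],"roll":0.1,"grip":0},
  {"xyz":[-27,-24,1],"roll":0.1,"grip":0},
  {"xyz":[-29,-21,1],"roll":0.1,"grip":0},
  {"xyz":[-31,-18,1],"roll":0.1,"grip":0},
  {"xyz":[-33,-15,1],"roll":0.1,"grip":0},
])

```text
time_s: 0.97
position: [0.3081, 0.4012, 0.2177]
tcp_rot: [[-0.61, 0.792, 0.001], [0.792, 0.61, 0.0], [-0.0, 0.001, -1.0]]
force: [0.5, -0.9, -0.1]
opening: 0.705
grasp_force: 0.0
```

Request:
move_arm([
  {"xyz":[-34,-12,1],"roll":0.1,"grip":0},
  {"xyz":[-35,-8,1],"roll":0.1,"grip":0},
  {"xyz":[-36,-4,1],"roll":0.1,"grip":0},
  {"xyz":[-36,-1,1],"roll":0.1,"grip":0},
  {"xyz":[-36,3,1],"roll":0.1,"grip":0},
])

```text
time_s: 1.38
position: [0.3678, 0.2308, 0.2129]
tcp_rot: [[-0.155, 0.988, 0.001], [0.988, 0.155, 0.0], [0.0, 0.001, -1.0]]
force: [-0.0, -0.9, 0.8]
opening: 0.325
grasp_force: 0.0
```

Request:
move_arm([
  {"xyz":[-35,6,1],"roll":0.1,"grip":0},
  {"xyz":[-35,10,1],"roll":0.1,"grip":0},
  {"xyz":[-33,13,1],"roll":0,"grip":0},
  {"xyz":[-33,13,1],"roll":0,"grip":0},
  {"xyz":[-33,13,1],"roll":0,"grip":0},
])

```text
time_s: 1.8
position: [0.4265, 0.0622, 0.2079]
tcp_rot: [[0.04, 0.999, 0.001], [0.999, -0.04, -0.0], [-0.0, 0.001, -1.0]]
force: [0.4, -0.2, -0.4]
opening: 0.023
grasp_force: 0.0
```

Request:
move_arm([
  {"xyz":[-33,13,1],"roll":0,"grip":0},
  {"xyz":[-33,13,1],"roll":0,"grip":0},
  {"xyz":[-33,13,1],"roll":0,"grip":0},
  {"xyz":[-33,13,1],"roll":0,"grip":0},
  {"xyz":[-33,13,1],"roll":0,"grip":0},
])

```text
time_s: 2.22
position: [0.4848, -0.1055, 0.2028]
tcp_rot: [[0.041, 0.999, 0.001], [0.999, -0.041, -0.0], [-0.0, 0.001, -1.0]]
force: [1.7, 0.2, -0.7]
opening: 0.004
grasp_force: 0.0
```

```bash
python3 -c "
from h import *
s=st(); print(s['joint_positions'])"
```

```text
t 2.22 tray -11.7 38.7 z 202.8 head 87.67 F [ 1.7  0.2 -0.7] open 0.0
[-2.52106405e+01  2.19426921e+01  1.01568530e+02  1.11195835e-02
  5.64533088e+01 -2.28899546e+01]
```

Request:
move_arm([
  {"xyz":[-35,13,20],"roll":0.005,"grip":0},
  {"xyz":[-35,13,20],"roll":0,"grip":0},
  {"xyz":[-33,12,20],"roll":0,"grip":0},
  {"xyz":[0,0,20],"roll":0,"grip":0},
  {"xyz":[0,0,0],"roll":0,"grip":0},
])

```text
time_s: 2.63
position: [0.5159, -0.208, 0.1197]
tcp_rot: [[0.048, 0.999, -0.005], [0.999, -0.048, 0.003], [0.003, -0.005, -1.0]]
force: [-1.0, 1.1, 0.6]
opening: 0.005
grasp_force: 0.0
```

```bash
python3 - <<'E'
from h import *
st(); im,d=cap('wrist'); save(im,'w1.png'); m=bot.camera_model('wrist'); print(m)
E
```

```text
t 2.63 tray -112.6 2.9 z 119.7 head 87.23 F [-1.   1.1  0.6] open 0.0
{'intrinsics': array([[325.1922621 ,   0.        , 277.11169594],
       [  0.        , 325.1922621 , 205.9891867 ],
       [  0.        ,   0.        ,   1.        ]]), 'tool_from_camera': array([[-9.30161094e-04, -9.58295591e-01, -2.85777353e-01,
         7.86302225e-02],
       [ 9.99999561e-01, -9.22854711e-04, -1.60240426e-04,
        -6.97926325e-04],
       [-1.10173283e-04, -2.85777376e-01,  9.58296029e-01,
        -1.61526219e-01],
       [ 0.00000000e+00,  0.00000000e+00,  0.00000000e+00,
         1.00000000e+00]])}
```

View pics/w1.png

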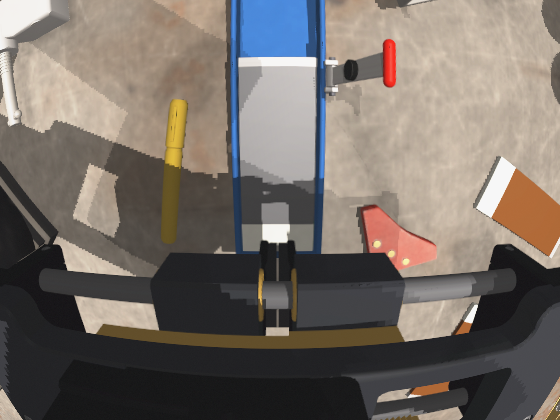

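The wrist view looks along the tray. The shut fingertips at (277,245) are centred between the walls (columns 236 to 322), and the keeper roll at (389,62) is well clear.

Request:
move_arm([
  {"xyz":[-2,3,35],"roll":0,"grip":0},
  {"xyz":[0,0,30],"roll":0,"grip":0},
  {"xyz":[0,0,20],"roll":0,"grip":0},
  {"xyz":[0,0,4],"roll":0,"grip":0},
  {"xyz":[0,0,0],"roll":0,"grip":0},
])

```text
time_s: 3.1
position: [0.5198, -0.2076, 0.0342]
tcp_rot: [[0.044, 0.999, -0.002], [0.999, -0.044, 0.001], [0.001, -0.002, -1.0]]
force: [-0.3, -0.3, 0.7]
opening: 0.005
grasp_force: 0.0
```

Request:
move_arm([
  {"xyz":[0,0,1],"roll":0,"grip":0},
  {"xyz":[0,0,1],"roll":0,"grip":0},
  {"xyz":[0,0,0],"roll":0,"grip":0},
])

```text
time_s: 3.35
position: [0.5214, -0.2094, 0.0338]
tcp_rot: [[0.045, 0.999, 0.003], [0.999, -0.045, -0.002], [-0.002, 0.003, -1.0]]
force: [-0.7, -0.2, -0.7]
opening: 0.007
grasp_force: 0.0
```

Request:
move_arm([
  {"xyz":[0,0,2],"roll":0,"grip":0},
  {"xyz":[0,0,2],"roll":0,"grip":0},
  {"xyz":[0,0,0],"roll":0,"grip":0},
  {"xyz":[0,0,0],"roll":0,"grip":0},
])

```text
time_s: 3.68
position: [0.5203, -0.2091, 0.0282]
tcp_rot: [[0.045, 0.999, -0.0], [0.999, -0.045, 0.0], [0.0, -0.0, -1.0]]
force: [0.3, 0.3, -0.0]
opening: 0.005
grasp_force: 0.0
```

Request:
move_arm([
  {"xyz":[0,0,1],"roll":0,"grip":0},
  {"xyz":[0,0,1],"roll":0,"grip":0},
  {"xyz":[0,0,0],"roll":0,"grip":0},
])

```text
time_s: 3.93
position: [0.5205, -0.2092, 0.0274]
tcp_rot: [[0.045, 0.999, 0.0], [0.999, -0.045, -0.0], [-0.0, 0.0, -1.0]]
force: [-1.2, 1.1, 8.6]
opening: 0.006
grasp_force: 4.7
```

Request:
move_arm([
  {"xyz":[0,0,0.5],"roll":0,"grip":0},
  {"xyz":[2,0,0],"roll":0,"grip":0},
  {"xyz":[3,0,0],"roll":0,"grip":0},
])

```text
time_s: 4.18
position: [0.5222, -0.206, 0.0274]
tcp_rot: [[0.045, 0.999, 0.004], [0.999, -0.045, -0.004], [-0.004, 0.004, -1.0]]
force: [0.1, -2.7, 7.8]
opening: 0.005
grasp_force: 4.2
```

Request:
move_arm([
  {"xyz":[4,0,0.4],"roll":0,"grip":0},
  {"xyz":[5,0,0],"roll":0,"grip":0},
  {"xyz":[5,0,0],"roll":0,"grip":0},
  {"xyz":[5,0,0],"roll":0,"grip":0},
  {"xyz":[0,0,0],"roll":0,"grip":0},
])

```text
time_s: 4.6
position: [0.5237, -0.1862, 0.0274]
tcp_rot: [[0.045, 0.999, 0.005], [0.999, -0.045, -0.003], [-0.003, 0.005, -1.0]]
force: [0.7, 0.7, 11.7]
opening: 0.004
grasp_force: 5.9
```

```bash
cat > chk.py <<'E'
from h import *
import sys
s=st(); R=np.array(s['tcp_rot']); p=np.array(s['position'])
im,d=cap('wrist'); m=bot.camera_model('wrist'); K=m['intrinsics']; T=m['tool_from_camera']
v,u=np.mgrid[:420,:560]; a=(u-K[0,2])/K[0,0]; b=(v-K[1,2])/K[0,0]; r=np.hypot(a,b)+1e-9
P=np.stack([a/r*np.tan(r)*d,b/r*np.tan(r)*d,d],-1); P=(P@T[:3,:3].T+T[:3,3])@R.T+p
q=P[...,:2]-TC; X=q@TX*1000; Y=q@TY*1000; Z=P[...,2]*1000
# front-edge profile of heights on lines y
for y0 in (-20,20):
    k=(abs(Y-y0)<3)&(d>0)&(Z<60)&(X>-20)&(X<150)
    print('y',y0,[(x,round(float(np.median(Z[k&(abs(X-x)<2)])),1)) for x in range(-16,150,4) if (k&(abs(X-x)<2)).sum()])
save(im,sys.argv[1])
# top camera: colour bands on the tray centre line
im,d=cap('top'); P=cloud('top',d); q=P[...,:2]-TC; X=q@TX*1000; Y=q@TY*1000
for y0 in (-18,18):
    k=abs(Y-y0)<5; out=[]
    for x in range(-152,120,4):
        kk=k&(abs(X-x)<2.2)&(P[...,2]<.05)
        if kk.any(): c=np.median(im[kk],0); out.append(f"{x}:{int(c[0])},{int(c[1])},{int(c[2])}/{np.median(P[kk][:,2])*1000:.0f}")
    print(' '.join(out))
E
python3 chk.py w2.png
```

```text
t 4.6 tray -90.5 -3.8 z 27.4 head 87.44 F [ 0.7  0.7 11.7] open 0.0
y -20 [(-16, 26.5), (-12, 26.4), (-8, 26.3), (-4, 26.3), (0, 26.3), (4, 26.3), (8, 26.5), (12, 26.4), (16, 26.3), (20, 26.4), (24, 26.3), (28, 26.6), (32, 26.6), (40, 2.5), (44, 2.2), (48, 2.1), (52, 2.1), (56, 2.2)]
y 20 [(-16, 26.4), (-12, 26.2), (-8, 26.3), (-4, 26.5), (0, 26.3), (4, 26.4), (8, 26.5), (12, 26.4), (16, 26.3), (20, 26.3), (24, 26.4), (28, 26.5), (32, 26.2), (40, 2.4), (44, 2.5), (48, 2.3), (52, 2.2), (56, 2.1)]
20:115,116,117/29 24:150,149,147/27 28:210,206,200/26 44:49,85,141/4 48:48,90,160/2 52:47,99,178/4 56:46,98,178/4 60:47,99,178/4 64:47,98,177/4 68:47,98,177/4 72:47,98,178/3 76:47,98,179/2 80:46,101,180/4 84:48,99,178/3 88:48,97,174/3
```

Request:
move_arm([
  {"xyz":[4,0,0],"roll":0,"grip":0},
  {"xyz":[4,0,0],"roll":0,"grip":0},
  {"xyz":[0,0,0],"roll":0,"grip":0},
])

```text
time_s: 4.95
position: [0.5241, -0.1785, 0.0274]
tcp_rot: [[0.045, 0.999, 0.005], [0.999, -0.045, -0.004], [-0.003, 0.005, -1.0]]
force: [0.3, -0.3, 11.2]
opening: 0.01
grasp_force: 5.9
```

Request:
move_arm([
  {"xyz":[0,0,-10],"roll":0,"grip":0},
  {"xyz":[0,0,-20],"roll":0,"grip":0},
  {"xyz":[0,0,-30],"roll":0,"grip":0},
  {"xyz":[0,0,-30],"roll":0,"grip":0},
  {"xyz":[0,0,0],"roll":0,"grip":0},
])

```text
time_s: 5.37
position: [0.5249, -0.1787, 0.1205]
tcp_rot: [[0.045, 0.999, 0.009], [0.999, -0.045, -0.005], [-0.005, 0.009, -1.0]]
force: [0.4, -0.7, 0.7]
opening: 0.004
grasp_force: 0.0
```

```bash
python3 chk.py w3.png
```

```text
t 5.37 tray -83.0 -4.7 z 120.5 head 87.43 F [ 0.4 -0.7  0.7] open 0.0
y -20 [(-16, 26.4), (-12, 26.6), (-8, 26.2), (-4, 26.2), (0, 26.4), (4, 26.5), (8, 26.2), (12, 26.2), (16, 26.5), (20, 26.5), (24, 26.3), (28, 26.3), (32, 26.4), (36, 26.4), (40, 26.4), (44, 2.9), (48, 2.4), (52, 2.4), (56, 2.3), (60, 2.5), (64, 2.0), (68, 2.2), (72, 2.5), (76, 2.3), (80, 2.4), (84, 2.1), (88, 2.2), (92, 2.5), (96, 2.1)]
y 20 [(-16, 26.3), (-12, 26.3), (-8, 26.5), (-4, 26.3), (0, 26.4), (4, 26.5), (8, 26.1), (12, 26.3), (16, 26.3), (20, 26.1), (24, 26.4), (28, 26.6), (32, 26.5), (36, 26.2), (40, 26.4), (44, 2.1), (48, 2.5), (52, 2.4), (56, 2.6), (60, 2.1), (64, 2.6), (68, 2.3), (72, 2.4), (76, 2.2), (80, 2.1), (84, 1.9), (88, 2.2), (92, 2.3), (96, 2.0)]
-48:87,88,87/27 -44:134,133,132/27 -40:140,139,137/27 -36:139,138,137/27 -32:139,139,137/28 -28:141,139,138/28 -24:140,139,139/28 -20:140,140,138/28 -16:141,141,141/27 -12:140,140,139/27 -8:118,119,119/30 60:57,95,156/1 64:49,100,179/3 68:48,98,180/5 72:49,100,180/2 76:49,100,180/4 80:50,102,181/3 84:50,102,182/4 88:49,102,182/5 92:49,101,179/3 96:51,102,180/4 100:50,102,183/4 104:50,102,181/4 108:50,101,180/4 112:51,102,180/4 116:50,100,179/5
80:53,89,150/6 84:47,97,177/4 88:46,99,180/5 92:47,99,180/4 96:47,98,176/4 100:46,98,176/5 104:47,97,177/3 108:48,98,176/5 112:47,98,176/3 116:47,98,177/3
```

View pics/w3.png

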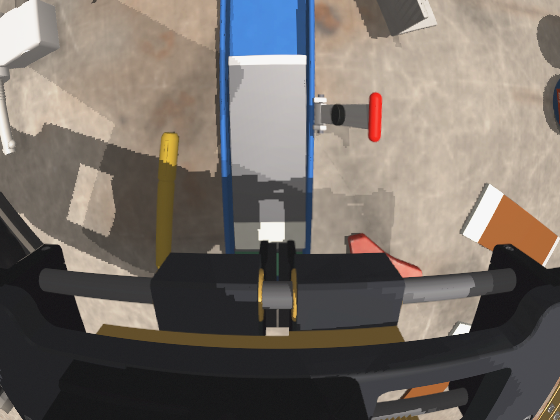

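Request:
move_arm([
  {"xyz":[-35,-4,-10],"roll":0,"grip":0},
  {"xyz":[-35,0,-10],"roll":0,"grip":0},
  {"xyz":[-30,0,0],"roll":0,"grip":0},
  {"xyz":[0,0,0],"roll":0,"grip":0},
])

```text
time_s: 5.8
position: [0.5138, -0.2829, 0.1349]
tcp_rot: [[0.049, 0.999, 0.002], [0.999, -0.049, -0.004], [-0.004, 0.002, -1.0]]
force: [0.7, -0.3, -0.5]
opening: 0.006
grasp_force: 0.0
```

```bash
cat > chk2.py <<'E'
from h import *
import sys
s=st(); R=np.array(s['tcp_rot']); p=np.array(s['position'])
im,d=cap('wrist'); m=bot.camera_model('wrist'); K=m['intrinsics']; T=m['tool_from_camera']
v,u=np.mgrid[:420,:560]; a=(u-K[0,2])/K[0,0]; b=(v-K[1,2])/K[0,0]; r=np.hypot(a,b)+1e-9
P=np.stack([a/r*np.tan(r)*d,b/r*np.tan(r)*d,d],-1); P=(P@T[:3,:3].T+T[:3,3])@R.T+p
q=P[...,:2]-TC; X=q@TX*1000; Y=q@TY*1000; Z=P[...,2]*1000
for y0 in (-20,18):
    k=(abs(Y-y0)<3)&(d>0)&(Z<60); o=[]
    for x in range(-156,130,3):
        kk=k&(abs(X-x)<1.6)
        if kk.sum()>1: c=np.median(im[kk],0); o.append(f"{x}:{int(c[0])},{int(c[1])},{int(c[2])}/{np.median(Z[kk]):.1f}")
    print('y',y0,' '.join(o))
k=(Z>25)&(Z<36)&(im[...,2]>im[...,0].astype(int)+60)&(abs(X)<140)&(abs(Y)<45)
for sg in (1,-1): print('wall y',np.percentile(Y[k&(Y*sg>0)],[5,50,95]).round(1))
save(im,sys.argv[1])
E
python3 chk2.py w4.png
```

```text
t 5.8 tray -187.5 1.5 z 134.9 head 87.19 F [ 0.7 -0.3 -0.5] open 0.01
y -20 -156:149,144,142/29.8 -153:73,126,203/30.6 -150:48,83,103/21.8 -147:98,174,130/20.4 -144:98,173,129/20.6 -141:97,172,128/20.3 -138:97,173,130/20.3 -135:98,173,131/20.4 -132:98,175,131/20.8 -129:101,176,132/20.4 -126:102,177,132/20.5 -123:178,174,173/20.3 -120:179,174,173/20.8 -117:247,247,247/26.8 -114:247,247,247/26.7 -111:247,247,247/26.4 -108:247,247,247/26.6 -105:247,247,247/26.7 -102:247,247,247/26.4 -99:247,247,247/26.5 -96:247,247,247/26.3 -93:189,184,182/26.0 -90:187,182,180/26.3 -87:186,182,179/26.1 -84:185,181,179/26.5 -81:184,180,178/26.2 -78:184,179,177/26.1 -75:183,178,177/26.6 -72:182,178,176/26.4 -69:182,179,176/26.3 -66:183,178,176/26.5 -63:182,178,176/26.4 -60:182,177,176/26.7 -57:181,177,175/26.5 -54:180,176,174/26.2 -51:179,175,174/26.3 -48:179,175,173/26.1 -45:178,174,172/26.3 -42:178,173,172/26.3 -39:177,172,172/26.4 -36:176,172,171/26.5 -33:176,172,170/26.3 -30:175,171,170/26.6 -27:175,170,170/26.3 -24:174,170,169/26.5 -21:173,169,169/26.4 -18:172,169,167/26.3 -15:172,169,167/26.6 -12:17
[... 406 characters left out ...]
02:247,247,247/26.1 -99:247,247,247/26.3 -96:247,247,247/26.5 -93:177,173,173/26.4 -90:176,173,172/26.3 -87:176,172,171/26.2 -84:176,172,170/26.4 -81:176,172,170/26.4 -78:175,172,169/26.3 -75:174,171,168/26.4 -72:174,171,168/26.4 -69:174,170,169/26.2 -66:174,170,170/26.4 -63:174,169,169/26.3 -60:140,137,136/26.2 -57:139,136,136/26.1 -54:138,136,136/26.0 -51:138,136,135/26.3 -48:138,135,135/26.1 -45:138,135,135/26.7 -42:138,135,135/26.4 -39:138,135,135/26.3 -36:158,154,154/26.2 -33:170,167,165/26.3 -30:169,167,165/26.6 -27:168,166,165/26.7 -24:169,165,164/26.3 -21:168,164,164/26.1 -18:168,164,164/26.5 -15:169,165,164/26.3 -12:169,165,163/25.4
wall y [35.4 37.1 39. ]
wall y [-32.4 -30.6 -29. ]
```

View pics/w4.png

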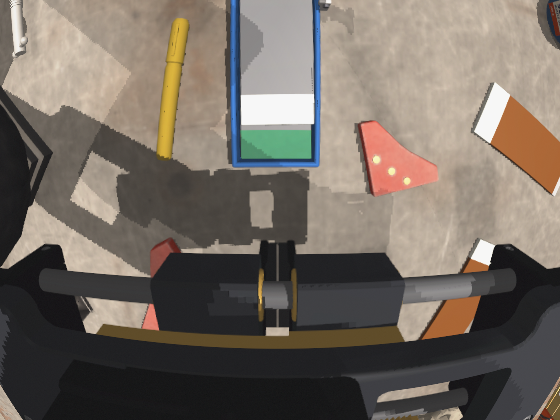

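The wrist view shows the green band at rows 130 to 158 and the white band at rows 95 to 124. Only white moved, by 30 mm, leaving the green back end at x of about -149.5 and the white one at -119.5. The wall positions show the tray centre 3 mm further along tray y, so I correct for that.

Request:
move_arm([
  {"xyz":[35,-2,20],"roll":-0.003,"grip":0},
  {"xyz":[18.5,0,25],"roll":0,"grip":0},
  {"xyz":[0,0,30],"roll":0,"grip":0},
  {"xyz":[0,0,10],"roll":0,"grip":0},
  {"xyz":[0,0,0],"roll":0,"grip":0},
])

```text
time_s: 6.27
position: [0.5111, -0.2207, 0.0469]
tcp_rot: [[0.041, 0.999, -0.007], [0.999, -0.041, 0.005], [0.005, -0.007, -1.0]]
force: [0.1, -0.1, -0.3]
opening: 0.008
grasp_force: 0.0
```

```bash
sed -i 's/^TC=np.array(\[.524,-.0956\])/TC=np.array([.521,-.0955])/' h.py; python3 -c "
from h import *
st()"
```

```text
t 6.27 tray -125.5 4.2 z 46.9 head 87.65 F [ 0.1 -0.1 -0.3] open 0.01
```

Request:
move_arm([
  {"xyz":[0,0,0],"roll":0,"grip":0},
  {"xyz":[0,0,0],"roll":0,"grip":0},
  {"xyz":[0,0,0],"roll":0,"grip":0},
])

```text
time_s: 6.52
position: [0.5147, -0.2243, 0.0516]
tcp_rot: [[0.043, 0.999, 0.002], [0.999, -0.043, -0.002], [-0.002, 0.002, -1.0]]
force: [0.8, -0.2, -0.5]
opening: 0.007
grasp_force: 0.0
```

```bash
python3 -c "
from h import *
st()"
```

```text
t 6.52 tray -128.9 0.4 z 51.6 head 87.56 F [ 0.8 -0.2 -0.5] open 0.01
```

Request:
move_arm([
  {"xyz":[-5,0,5],"roll":0,"grip":0},
  {"xyz":[0,0,10],"roll":0,"grip":0},
  {"xyz":[0,0,0],"roll":0,"grip":0},
  {"xyz":[0,0,0],"roll":0,"grip":0},
  {"xyz":[0,0,0],"roll":0,"grip":0},
])

```text
time_s: 6.93
position: [0.5132, -0.2282, 0.0351]
tcp_rot: [[0.042, 0.999, -0.001], [0.999, -0.042, 0.0], [0.0, -0.001, -1.0]]
force: [0.5, 0.0, 1.2]
opening: 0.004
grasp_force: 0.0
```

```bash
python3 -c "
from h import *
st()"
```

```text
t 6.93 tray -132.9 1.6 z 35.1 head 87.58 F [0.5 0.  1.2] open 0.0
```

Request:
move_arm([
  {"xyz":[-1,1,6],"roll":0,"grip":0},
  {"xyz":[0,0,6],"roll":0,"grip":0},
  {"xyz":[0,0,0],"roll":0,"grip":0},
  {"xyz":[0,0,0],"roll":0,"grip":0},
])

```text
time_s: 7.27
position: [0.514, -0.229, 0.0227]
tcp_rot: [[0.042, 0.999, -0.001], [0.999, -0.042, 0.001], [0.001, -0.001, -1.0]]
force: [-0.4, -0.7, -0.2]
opening: 0.005
grasp_force: 0.0
```

Request:
move_arm([
  {"xyz":[0,0,1],"roll":0,"grip":0},
  {"xyz":[0,0,1],"roll":0,"grip":0},
  {"xyz":[0,0,0],"roll":0,"grip":0},
])

```text
time_s: 7.52
position: [0.5145, -0.2294, 0.0215]
tcp_rot: [[0.042, 0.999, 0.0], [0.999, -0.042, -0.0], [-0.0, 0.0, -1.0]]
force: [0.1, -0.4, -0.4]
opening: 0.008
grasp_force: 0.0
```

Request:
move_arm([
  {"xyz":[0,0,1],"roll":0,"grip":0},
  {"xyz":[0,0,0.7],"roll":0,"grip":0},
  {"xyz":[0,0,0],"roll":0,"grip":0},
])

```text
time_s: 7.77
position: [0.5146, -0.2294, 0.0214]
tcp_rot: [[0.042, 0.999, 0.001], [0.999, -0.042, -0.001], [-0.001, 0.001, -1.0]]
force: [-1.9, 2.0, 11.1]
opening: 0.003
grasp_force: 6.1
```

Request:
move_arm([
  {"xyz":[2,0,0.3],"roll":0,"grip":0},
  {"xyz":[4,0,0],"roll":0,"grip":0},
  {"xyz":[5,0,0],"roll":0,"grip":0},
  {"xyz":[5,0,0],"roll":0,"grip":0},
  {"xyz":[0,0,0],"roll":0,"grip":0},
])

```text
time_s: 8.18
position: [0.5173, -0.2147, 0.0214]
tcp_rot: [[0.042, 0.999, 0.005], [0.999, -0.042, -0.004], [-0.004, 0.005, -1.0]]
force: [-0.5, -0.2, 10.1]
opening: 0.004
grasp_force: 5.2
```

Request:
move_arm([
  {"xyz":[5,0,0],"roll":0,"grip":0},
  {"xyz":[5,0,0],"roll":0,"grip":0},
  {"xyz":[4,0,0],"roll":0,"grip":0},
  {"xyz":[0,0,0],"roll":0,"grip":0},
  {"xyz":[0,0,0],"roll":0,"grip":0},
])

```text
time_s: 8.6
position: [0.5182, -0.2008, 0.0214]
tcp_rot: [[0.042, 0.999, 0.006], [0.999, -0.042, -0.004], [-0.003, 0.006, -1.0]]
force: [0.8, 0.1, 10.5]
opening: 0.006
grasp_force: 5.2
```

Request:
move_arm([
  {"xyz":[2,0,0],"roll":0,"grip":0},
  {"xyz":[0,0,0],"roll":0,"grip":0},
  {"xyz":[0,0,-10],"roll":0,"grip":0},
  {"xyz":[0,0,-25],"roll":0,"grip":0},
  {"xyz":[0,0,-35],"roll":0,"grip":0},
])

```text
time_s: 9.02
position: [0.5135, -0.196, 0.088]
tcp_rot: [[0.042, 0.999, -0.006], [0.999, -0.042, 0.004], [0.004, -0.006, -1.0]]
force: [0.8, -0.8, 0.9]
opening: 0.003
grasp_force: 0.0
```

Request:
move_arm([
  {"xyz":[-35,1,-30],"roll":0,"grip":0},
  {"xyz":[-35,0,-15],"roll":0,"grip":0},
  {"xyz":[-15,0,0],"roll":0,"grip":0},
  {"xyz":[0,0,0],"roll":0,"grip":0},
  {"xyz":[0,0,0],"roll":0,"grip":0},
])

```text
time_s: 9.43
position: [0.5122, -0.2787, 0.1308]
tcp_rot: [[0.044, 0.999, -0.001], [0.999, -0.044, 0.002], [0.002, -0.002, -1.0]]
force: [-0.9, 0.4, 0.2]
opening: 0.007
grasp_force: 0.0
```

```bash
python3 chk2.py w5.png | cut -c1-1700
```

```text
t 9.43 tray -183.4 0.3 z 130.8 head 87.47 F [-0.9  0.4  0.2] open 0.01
y -20 -156:71,102,155/30.1 -153:71,124,199/30.2 -150:36,56,85/18.3 -147:235,52,44/14.5 -144:236,52,44/14.6 -141:237,52,44/14.6 -138:238,52,43/14.4 -135:238,52,43/14.7 -132:238,52,43/14.1 -129:239,52,43/14.4 -126:239,53,43/14.0 -123:100,160,121/20.3 -120:99,178,133/20.5 -117:99,177,132/20.7 -114:99,178,132/20.9 -111:100,178,133/20.6 -108:101,179,134/20.3 -105:102,180,136/20.5 -102:101,181,136/20.2 -99:122,182,143/20.2 -96:186,182,180/20.4 -93:186,181,180/20.6 -90:247,247,247/26.5 -87:247,247,247/26.4 -84:247,247,247/26.5 -81:247,247,247/26.7 -78:247,247,247/26.5 -75:247,247,247/26.5 -72:247,247,247/26.2 -69:247,247,247/26.4 -66:193,189,186/26.1 -63:191,188,185/26.1 -60:191,187,185/26.4 -57:190,186,184/26.2 -54:190,185,183/26.5 -51:189,184,182/26.4 -48:188,183,181/26.3 -45:187,182,181/26.2 -42:186,181,180/26.0 -39:186,181,180/26.5 -36:184,180,179/25.7 -33:184,179,178/26.4 -30:183,179,177/26.4 -27:182,178,176/26.4 -24:181,177,175/26.6 -21:180,176,175/26.4 -18:179,175,174/26.5 -15:179,175,173/25.7 -12:178,174,173/26.1
[... 424 characters left out ...]
-99:131,176,148/20.4 -96:178,174,172/20.1 -93:178,173,172/20.6 -90:247,247,247/26.3 -87:247,247,247/26.4 -84:247,247,247/26.6 -81:247,247,247/26.4 -78:247,247,247/26.7 -75:247,247,247/26.6 -72:247,247,247/26.3 -69:247,247,247/26.6 -66:144,142,141/26.3 -63:144,141,140/26.3 -60:143,140,140/26.4 -57:143,140,140/26.5 -54:143,140,140/26.4 -51:143,140,140/26.3 -48:142,140,138/26.5 -45:142,140,137/26.3 -42:142,139,137/26.7 -39:140,139,137/26.4 -36:140,138,137/26.3 -33:141,138,138/26.4 -30:175,172,170/26.1 -27:175,172,170/26.7 -24:174,170,169/26.2 -21:174,170,169/26.0 -18:174,170,169/26.4 -15:174,170,168/26.5 -12:172,168,168/26.2 -9:171,168,168/26.5
wall y [32.4 34.1 36.2]
wall y [-35.4 -33.5 -32. ]
```

Red is exposed from about -149.5 to -124.5, so green advanced only about 26 mm. I'll press green again and nudge it about 4 mm.

Request:
move_arm([
  {"xyz":[35,0,20],"roll":0,"grip":0},
  {"xyz":[35,0,35],"roll":0,"grip":0},
  {"xyz":[5,0,30],"roll":0,"grip":0},
  {"xyz":[0,0,10],"roll":0,"grip":0},
  {"xyz":[0,0,0],"roll":0,"grip":0},
])

```text
time_s: 9.9
position: [0.5136, -0.2064, 0.0387]
tcp_rot: [[0.04, 0.999, -0.007], [0.999, -0.04, 0.005], [0.005, -0.008, -1.0]]
force: [-0.2, 0.1, -0.2]
opening: 0.004
grasp_force: 0.0
```

Request:
move_arm([
  {"xyz":[0,0,0],"roll":0,"grip":0},
  {"xyz":[0,0,0],"roll":0,"grip":0},
  {"xyz":[0,0,0],"roll":0,"grip":0},
])

```text
time_s: 10.15
position: [0.5173, -0.2109, 0.0433]
tcp_rot: [[0.043, 0.999, 0.003], [0.999, -0.043, -0.002], [-0.002, 0.003, -1.0]]
force: [0.9, -0.5, -0.5]
opening: 0.003
grasp_force: 0.0
```

```bash
python3 -c "
from h import *
st()"
```

```text
t 10.15 tray -115.5 -1.6 z 43.3 head 87.54 F [ 0.9 -0.5 -0.5] open 0.0
```

Request:
move_arm([
  {"xyz":[6,0,8],"roll":0,"grip":0},
  {"xyz":[0,0,8],"roll":0,"grip":0},
  {"xyz":[0,0,3],"roll":0,"grip":0},
  {"xyz":[0,0,0],"roll":0,"grip":0},
  {"xyz":[0,0,0],"roll":0,"grip":0},
])

```text
time_s: 10.57
position: [0.5162, -0.2035, 0.0226]
tcp_rot: [[0.042, 0.999, -0.001], [0.999, -0.042, 0.0], [0.0, -0.001, -1.0]]
force: [-0.3, 0.4, -0.6]
opening: -0.001
grasp_force: 0.0
```

Request:
move_arm([
  {"xyz":[0,0,1],"roll":0,"grip":0},
  {"xyz":[0,0,1],"roll":0,"grip":0},
  {"xyz":[0,0,0],"roll":0,"grip":0},
  {"xyz":[0,0,0],"roll":0,"grip":0},
])

```text
time_s: 10.9
position: [0.5166, -0.2037, 0.0214]
tcp_rot: [[0.042, 0.999, 0.001], [0.999, -0.042, -0.0], [-0.0, 0.001, -1.0]]
force: [0.0, 0.8, 4.0]
opening: 0.004
grasp_force: 2.0
```

Request:
move_arm([
  {"xyz":[0,0,1.3],"roll":0,"grip":0},
  {"xyz":[0,0,0],"roll":0,"grip":0},
  {"xyz":[2,0,0],"roll":0,"grip":0},
  {"xyz":[3,0,0],"roll":0,"grip":0},
  {"xyz":[0,0,0],"roll":0,"grip":0},
])

```text
time_s: 11.32
position: [0.5183, -0.2002, 0.0214]
tcp_rot: [[0.041, 0.999, 0.004], [0.999, -0.041, -0.004], [-0.004, 0.004, -1.0]]
force: [-1.3, -1.5, 10.9]
opening: 0.006
grasp_force: 5.1
```

```bash
python3 -c "
from h import *
st()"
```

```text
t 11.32 tray -104.7 -2.2 z 21.4 head 87.63 F [-1.3 -1.5 10.9] open 0.01
```

Request:
move_arm([
  {"xyz":[1.5,0,0],"roll":0,"grip":0},
  {"xyz":[0,0,0],"roll":0,"grip":0},
  {"xyz":[0,0,-10],"roll":0,"grip":0},
  {"xyz":[0,0,-30],"roll":0,"grip":0},
  {"xyz":[0,0,-35],"roll":0,"grip":0},
])

```text
time_s: 11.73
position: [0.5148, -0.1958, 0.0937]
tcp_rot: [[0.042, 0.999, -0.005], [0.999, -0.042, 0.004], [0.003, -0.005, -1.0]]
force: [0.7, -0.4, 0.5]
opening: 0.005
grasp_force: 0.0
```

Request:
move_arm([
  {"xyz":[-35,0,-30],"roll":0,"grip":0},
  {"xyz":[-35,0,-10],"roll":0,"grip":0},
  {"xyz":[-15,0,0],"roll":0,"grip":0},
  {"xyz":[0,0,0],"roll":0,"grip":0},
  {"xyz":[0,0,0],"roll":0,"grip":0},
])

```text
time_s: 12.15
position: [0.5123, -0.2784, 0.1312]
tcp_rot: [[0.044, 0.999, -0.001], [0.999, -0.044, 0.002], [0.002, -0.001, -1.0]]
force: [-0.8, 1.6, 0.1]
opening: -0.001
grasp_force: 0.0
```

```bash
python3 chk2.py w6.png | cut -c1-800
```

```text
t 12.15 tray -183.1 0.2 z 131.2 head 87.47 F [-0.8  1.6  0.1] open -0.0
y -20 -153:70,126,206/30.5 -150:40,56,85/17.2 -147:236,52,44/14.2 -144:236,52,44/14.8 -141:236,52,44/14.5 -138:238,52,43/14.6 -135:238,52,43/14.2 -132:238,53,43/14.6 -129:239,53,43/14.4 -126:239,53,43/14.8 -123:175,161,154/15.2 -120:99,179,133/20.6 -117:99,177,132/20.6 -114:99,178,132/20.3 -111:100,178,133/20.2 -108:100,179,134/20.2 -105:102,180,136/20.2 -102:102,180,136/20.4 -99:103,182,137/20.4 -96:187,182,180/20.0 -93:186,181,179/20.5 -90:247,247,247/26.1 -87:247,247,247/26.9 -84:247,247,247/26.1 -81:247,247,247/26.4 -78:247,247,247/26.8 -75:247,247,247/26.5 -72:247,247,247/26.4 -69:247,247,247/26.2 -66:229,226,223/26.7 -63:194,188,186/26.5 -60:192,188,185/26.5 -57:191,187,184/26.3 -54:190,186,183/26.4 -51:189,185,183/26.5 -48:188,184,181/26.5 -45:187,183,181/26.3 -42:186,182,180/26.0 -
y 18 -156:93,110,147/29.6 -153:63,110,175/30.6 -150:35,54,81/17.9 -147:208,45,38/14.4 -144:208,45,38/14.4 -141:209,46,38/14.4 -138:211,46,38/14.6 -135:236,51,42/14.4 -132:236,52,42/14.4 -129:237,53,42/14.6 -126:238,54,42/14.8 -123:104,124,121/14.7 -120:100,176,133/20.4 -117:100,178,133/20.7 -114:100,177,132/20.6 -111:100,178,133/20.8 -108:100,176,133/20.4 -105:101,178,134/20.4 -102:101,178,134/20.2 -99:102,178,136/20.6 -96:178,174,172/20.3 -93:178,174,172/20.4 -90:230,230,226/26.0 -87:247,247,247/26.4 -84:247,247,247/26.3 -81:247,247,247/26.3 -78:247,247,247/26.3 -75:247,247,247/26.4 -72:247,247,247/26.3 -69:247,247,247/26.6 -66:225,223,218/26.3 -63:144,141,141/26.6 -60:143,140,140/26.2 -57:143,140,140/26.4 -54:143,140,140/26.1 -51:143,140,140/26.5 -48:143,140,140/26.4 -45:142,140,139/26.2
wall y [32.4 34.1 36.3]
wall y [-35.5 -33.7 -32.1]
```

Request:
move_arm([
  {"xyz":[35,0,25],"roll":0,"grip":0},
  {"xyz":[17,0,30],"roll":0,"grip":0},
  {"xyz":[0,0,30],"roll":0,"grip":0},
  {"xyz":[0,0,7],"roll":0,"grip":0},
  {"xyz":[0,0,0],"roll":0,"grip":0},
])

```text
time_s: 12.62
position: [0.5132, -0.2249, 0.0377]
tcp_rot: [[0.04, 0.999, -0.006], [0.999, -0.04, 0.005], [0.004, -0.007, -1.0]]
force: [-0.2, -0.5, 1.1]
opening: 0.005
grasp_force: 0.0
```

Request:
move_arm([
  {"xyz":[0,0,0],"roll":0,"grip":0},
  {"xyz":[0,0,0],"roll":0,"grip":0},
  {"xyz":[0,0,0],"roll":0,"grip":0},
  {"xyz":[0,0,0],"roll":0,"grip":0},
])

```text
time_s: 12.95
position: [0.5162, -0.2287, 0.042]
tcp_rot: [[0.043, 0.999, 0.002], [0.999, -0.043, -0.002], [-0.002, 0.002, -1.0]]
force: [1.0, -0.9, 0.8]
opening: 0.005
grasp_force: 0.0
```

```bash
python3 -c "
from h import *
st()"
```

```text
t 12.95 tray -133.2 -1.4 z 42.0 head 87.56 F [ 1.  -0.9  0.8] open 0.01
```

Request:
move_arm([
  {"xyz":[-3,-1,8],"roll":0,"grip":0},
  {"xyz":[0,0,5],"roll":0,"grip":0},
  {"xyz":[0,0,0],"roll":0,"grip":0},
  {"xyz":[0,0,0],"roll":0,"grip":0},
  {"xyz":[0,0,0],"roll":0,"grip":0},
])

```text
time_s: 13.37
position: [0.5141, -0.2307, 0.0273]
tcp_rot: [[0.042, 0.999, -0.0], [0.999, -0.042, 0.0], [0.0, -0.0, -1.0]]
force: [0.2, 0.3, 0.6]
opening: 0.004
grasp_force: 0.0
```

```bash
python3 -c "
from h import *
st()"
```

```text
t 13.37 tray -135.4 0.6 z 27.3 head 87.58 F [0.2 0.3 0.6] open 0.0
```

Request:
move_arm([
  {"xyz":[0,0,6],"roll":0,"grip":0},
  {"xyz":[0,0,4],"roll":0,"grip":0},
  {"xyz":[0,0,0],"roll":0,"grip":0},
  {"xyz":[0,0,0],"roll":0,"grip":0},
])

```text
time_s: 13.7
position: [0.514, -0.2305, 0.0171]
tcp_rot: [[0.042, 0.999, -0.001], [0.999, -0.042, 0.001], [0.001, -0.001, -1.0]]
force: [-0.7, 0.2, 0.5]
opening: 0.005
grasp_force: 0.0
```

Request:
move_arm([
  {"xyz":[0,0,1],"roll":0,"grip":0},
  {"xyz":[0,0,1],"roll":0,"grip":0},
  {"xyz":[0,0,0],"roll":0,"grip":0},
  {"xyz":[0,0,0],"roll":0,"grip":0},
])

```text
time_s: 14.03
position: [0.5143, -0.2307, 0.0156]
tcp_rot: [[0.042, 0.999, 0.0], [0.999, -0.042, -0.0], [-0.0, 0.0, -1.0]]
force: [-0.4, 0.4, -0.0]
opening: 0.007
grasp_force: 0.0
```

Request:
move_arm([
  {"xyz":[0,0,1],"roll":0,"grip":0},
  {"xyz":[0,0,1],"roll":0,"grip":0},
  {"xyz":[0,0,0],"roll":0,"grip":0},
  {"xyz":[0,0,0],"roll":0,"grip":0},
])

```text
time_s: 14.37
position: [0.5143, -0.2308, 0.0154]
tcp_rot: [[0.042, 0.999, 0.001], [0.999, -0.042, -0.001], [-0.001, 0.001, -1.0]]
force: [-2.8, 1.0, 12.9]
opening: 0.007
grasp_force: 6.2
```

Request:
move_arm([
  {"xyz":[2,0,0.3],"roll":0,"grip":0},
  {"xyz":[3,0,0.3],"roll":0,"grip":0},
  {"xyz":[4,0,0],"roll":0,"grip":0},
  {"xyz":[5,0,0],"roll":0,"grip":0},
  {"xyz":[0,0,0],"roll":0,"grip":0},
])

```text
time_s: 14.78
position: [0.5174, -0.2188, 0.0154]
tcp_rot: [[0.041, 0.999, 0.006], [0.999, -0.041, -0.005], [-0.005, 0.006, -1.0]]
force: [-0.2, -2.0, 12.7]
opening: 0.002
grasp_force: 6.0
```

Request:
move_arm([
  {"xyz":[5,0,0],"roll":0,"grip":0},
  {"xyz":[5,0,0],"roll":0,"grip":0},
  {"xyz":[5,0,0],"roll":0,"grip":0},
  {"xyz":[5,0,0],"roll":0,"grip":0},
  {"xyz":[0,0,0],"roll":0,"grip":0},
])

```text
time_s: 15.2
position: [0.5186, -0.1986, 0.0154]
tcp_rot: [[0.041, 0.999, 0.007], [0.999, -0.041, -0.005], [-0.005, 0.007, -1.0]]
force: [0.7, -0.9, 12.3]
opening: -0.002
grasp_force: 6.1
```

Request:
move_arm([
  {"xyz":[0,0,0],"roll":0,"grip":0},
  {"xyz":[0,0,-10],"roll":0,"grip":0},
  {"xyz":[0,0,-30],"roll":0,"grip":0},
  {"xyz":[0,0,-35],"roll":0,"grip":0},
  {"xyz":[0,0,-35],"roll":0,"grip":0},
])

```text
time_s: 15.62
position: [0.5146, -0.1961, 0.1237]
tcp_rot: [[0.042, 0.999, -0.003], [0.999, -0.042, 0.002], [0.002, -0.003, -1.0]]
force: [0.8, -0.0, -0.5]
opening: 0.004
grasp_force: 0.0
```

Request:
move_arm([
  {"xyz":[-35,0,-10],"roll":0,"grip":0},
  {"xyz":[-35,0,0],"roll":0,"grip":0},
  {"xyz":[-10,0,0],"roll":0,"grip":0},
  {"xyz":[0,0,0],"roll":0,"grip":0},
  {"xyz":[0,0,0],"roll":0,"grip":0},
])

```text
time_s: 16.03
position: [0.5114, -0.2761, 0.1325]
tcp_rot: [[0.044, 0.999, -0.002], [0.999, -0.044, 0.002], [0.002, -0.002, -1.0]]
force: [-0.0, 1.1, 0.6]
opening: 0.007
grasp_force: 0.0
```

```bash
python3 chk2.py w7.png | cut -c1-1300
```

```text
t 16.03 tray -180.9 1.3 z 132.5 head 87.5 F [-0.   1.1  0.6] open 0.01
y -20 -156:76,93,128/29.7 -153:73,133,215/30.6 -150:48,81,129/14.8 -147:247,247,38/8.3 -144:247,247,38/8.3 -141:247,247,41/8.5 -138:247,247,44/8.4 -135:247,247,46/8.3 -132:247,247,51/8.6 -129:247,247,54/8.3 -126:247,247,54/8.4 -123:236,229,132/8.5 -120:180,175,175/8.7 -117:239,53,43/14.7 -114:240,54,43/14.6 -111:241,55,44/14.9 -108:240,55,43/14.6 -105:241,53,43/14.7 -102:240,54,42/14.6 -99:241,54,43/14.6 -96:240,54,43/14.4 -93:188,165,162/14.5 -90:102,181,136/20.6 -87:102,183,137/20.6 -84:102,180,135/20.4 -81:101,180,136/20.3 -78:101,182,136/20.7 -75:102,182,136/20.4 -72:103,182,136/20.6 -69:102,182,135/20.4 -66:176,186,176/20.5 -63:193,188,186/20.4 -60:168,164,157/23.9 -57:247,247,247/26.7 -54:247,247,247/26.7 -51:247,247,247/26.6 -48:247,247,247/26.5 -45:247,247,247/26.4 -42:247,247,247/26.2 -39:247,247,247/26.1 -36:246,246,246/26.4 -33:194,189,187/26.3 -30:193,188,186/26.8 -27:191,187,185/26.4 -24:191,186,185/26.4 -21:190,186,184/26.2 -18:189,185,183/26.4 -15:188,184,181/26.4 -12:186,182,180/26.5 -9:185,181,180
[... 430 characters left out ...]
.5 -96:240,55,43/14.3 -93:173,171,169/14.5 -90:101,176,132/20.5 -87:102,181,135/20.5 -84:101,180,134/20.2 -81:101,180,135/20.5 -78:101,180,135/20.6 -75:101,178,134/20.5 -72:101,180,134/20.3 -69:101,180,136/20.4 -66:145,177,145/20.1 -63:145,142,142/20.5 -60:145,142,142/22.8 -57:246,245,242/26.5 -54:246,245,242/26.6 -51:246,245,242/26.5 -48:246,245,242/26.5 -45:246,245,242/26.4 -42:246,246,242/26.3 -39:246,245,242/26.3 -36:246,245,242/26.5 -33:145,142,142/26.2 -30:184,180,179/26.7 -27:184,179,178/26.2 -24:182,178,178/26.2 -21:182,178,176/26.2 -18:182,178,177/26.3 -15:181,177,177/26.3 -12:180,177,176/26.2 -9:180,177,175/26.1 -6:179,175,172/26.4
wall y [32.3 34.1 36.2]
wall y [-35.4 -33.6 -32. ]
```

View pics/w7.png

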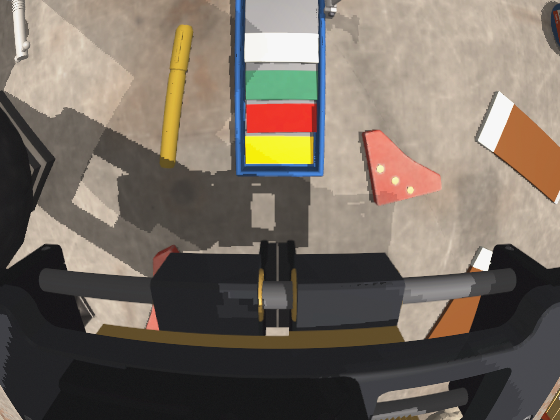

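The wrist view shows four painted bands: yellow at row 151, red at 118, green at 85 and white at 47. The offsets are about 29, 28 and 31 mm, all flat, with yellow at the back wall. Next is the keeper.

Request:
move_arm([
  {"xyz":[36,19,-10],"roll":0,"grip":0},
  {"xyz":[36,20,-10],"roll":0,"grip":0},
  {"xyz":[36,20,0],"roll":0,"grip":0},
  {"xyz":[36,20,0],"roll":0,"grip":0},
  {"xyz":[36,20,0],"roll":0,"grip":0},
])

```text
time_s: 16.5
position: [0.6177, -0.0979, 0.1522]
tcp_rot: [[0.041, 0.999, -0.003], [0.999, -0.041, 0.001], [0.001, -0.003, -1.0]]
force: [0.1, -0.5, -0.1]
opening: 0.008
grasp_force: 0.0
```

Request:
move_arm([
  {"xyz":[0,0,0],"roll":0,"grip":0},
  {"xyz":[0,0,0],"roll":0,"grip":0},
  {"xyz":[0,0,0],"roll":0,"grip":0},
])

```text
time_s: 16.75
position: [0.6171, -0.1002, 0.1519]
tcp_rot: [[0.039, 0.999, -0.003], [0.999, -0.039, 0.001], [0.0, -0.003, -1.0]]
force: [-0.1, -0.8, -0.0]
opening: 0.009
grasp_force: 0.0
```

```bash
cat > keep.py <<'E'
from h import *
st(); 
for c in ('top','side'):
    im,d=cap(c); P=cloud(c,d); q=P[...,:2]-TC; X=q@TX*1000; Y=q@TY*1000; Z=P[...,2]*1000
    hsv=cv2.cvtColor(im,cv2.COLOR_RGB2HSV); red=(hsv[...,1]>170)&((hsv[...,0]<6)|(hsv[...,0]>174))&(hsv[...,2]>80)
    k=red&(abs(X+5)<25)&(Y>-90)&(Y<60)&(Z>25)&(d>0)
    print(c,k.sum(), [np.median(a[k]).round(1) for a in (X,Y,Z)] if k.any() else '')
E
python3 keep.py
```

```text
t 16.75 tray -0.2 -96.2 z 151.9 head 87.74 F [-0.1 -0.8 -0. ] open 0.01
top 0 
side 7 [np.float64(-1.9), np.float64(-57.1), np.float64(116.7)]
```

Request:
move_arm([
  {"xyz":[-4,0,30],"roll":0,"grip":0},
  {"xyz":[0,0,30],"roll":0,"grip":0},
  {"xyz":[0,0,0],"roll":0,"grip":0},
  {"xyz":[0,0,0],"roll":0,"grip":0},
])

```text
time_s: 17.18
position: [0.616, -0.1066, 0.0912]
tcp_rot: [[0.044, 0.999, -0.005], [0.999, -0.044, 0.002], [0.002, -0.005, -1.0]]
force: [-0.4, -0.4, 0.5]
opening: 0.008
grasp_force: 0.0
```

Request:
move_arm([
  {"xyz":[0,-8,0],"roll":0,"grip":0},
  {"xyz":[0,-8,0],"roll":0,"grip":0},
  {"xyz":[0,-8,0],"roll":0,"grip":0},
  {"xyz":[0,-8,0],"roll":0,"grip":0},
  {"xyz":[0,0,0],"roll":0,"grip":0},
])

```text
time_s: 17.6
position: [0.5843, -0.1042, 0.0938]
tcp_rot: [[0.042, 0.999, -0.001], [0.999, -0.042, 0.0], [0.0, -0.001, -1.0]]
force: [-0.8, 0.8, 0.6]
opening: 0.006
grasp_force: 0.0
```

```bash
python3 keep.py
```

```text
t 17.6 tray -5.7 -63.6 z 93.8 head 87.58 F [-0.8  0.8  0.6] open 0.01
top 0 
side 7 [np.float64(0.2), np.float64(-48.6), np.float64(118.1)]
```

Request:
move_arm([
  {"xyz":[0,-8,0],"roll":0,"grip":0},
  {"xyz":[0,-8,0],"roll":0,"grip":0},
  {"xyz":[0,-8,1],"roll":0,"grip":0},
  {"xyz":[0,-8,1],"roll":0,"grip":0},
  {"xyz":[0,0,0],"roll":0,"grip":0},
])

```text
time_s: 18.12
position: [0.5513, -0.1024, 0.0901]
tcp_rot: [[0.042, 0.999, -0.004], [0.999, -0.042, 0.001], [0.001, -0.004, -1.0]]
force: [-0.6, 1.2, -0.2]
opening: 0.006
grasp_force: 0.0
```

```bash
python3 keep.py
```

```text
t 18.12 tray -5.5 -30.6 z 90.1 head 87.58 F [-0.6  1.2 -0.2] open 0.01
top 0 
side 11 [np.float64(-1.3), np.float64(-11.3), np.float64(113.7)]
```

Request:
move_arm([
  {"xyz":[0,-7,2],"roll":0,"grip":0},
  {"xyz":[0,-7,2],"roll":0,"grip":0},
  {"xyz":[0,-7,3],"roll":0,"grip":0},
  {"xyz":[0,-6,4],"roll":0,"grip":0},
  {"xyz":[0,0,0],"roll":0,"grip":0},
])

```text
time_s: 18.63
position: [0.5245, -0.1012, 0.0787]
tcp_rot: [[0.042, 0.999, -0.004], [0.999, -0.042, 0.002], [0.001, -0.004, -1.0]]
force: [-0.3, -0.1, -0.3]
opening: 0.007
grasp_force: 0.0
```

```bash
python3 keep.py
```

```text
t 18.63 tray -5.5 -3.7 z 78.7 head 87.58 F [-0.3 -0.1 -0.3] open 0.01
top 0 
side 5 [np.float64(6.0), np.float64(20.1), np.float64(92.5)]
```

Request:
move_arm([
  {"xyz":[0,6,-5],"roll":0,"grip":0},
  {"xyz":[0,0,-20],"roll":0,"grip":0},
  {"xyz":[0,0,-20],"roll":0,"grip":0},
  {"xyz":[0,0,0],"roll":0,"grip":0},
  {"xyz":[0,-17,0],"roll":0,"grip":0},
])

```text
time_s: 19.15
position: [0.5216, -0.1032, 0.1267]
tcp_rot: [[0.041, 0.999, 0.01], [0.999, -0.041, -0.004], [-0.003, 0.01, -1.0]]
force: [0.3, -0.2, 0.0]
opening: 0.007
grasp_force: 0.0
```

Request:
move_arm([
  {"xyz":[0,-17,0],"roll":0,"grip":0},
  {"xyz":[0,0,0],"roll":0,"grip":0},
  {"xyz":[0,0,5],"roll":0,"grip":0},
  {"xyz":[0,0,0],"roll":0,"grip":0},
  {"xyz":[0,0,0],"roll":0,"grip":0},
])

```text
time_s: 19.57
position: [0.5004, -0.1011, 0.1194]
tcp_rot: [[0.042, 0.999, 0.001], [0.999, -0.042, -0.0], [-0.0, 0.001, -1.0]]
force: [-0.5, 0.4, 1.0]
opening: 0.007
grasp_force: 0.0
```

```bash
python3 keep.py
```

```text
t 19.57 tray -6.6 20.3 z 119.4 head 87.59 F [-0.5  0.4  1. ] open 0.01
top 0 
side 6 [np.float64(5.4), np.float64(20.1), np.float64(92.9)]
```

Roll at about y 18, z 92. Now I press it down, easing outwards.

Request:
move_arm([
  {"xyz":[0,-4,8],"roll":0,"grip":0},
  {"xyz":[0,0,10],"roll":0,"grip":0},
  {"xyz":[0,-2,8],"roll":0,"grip":0},
  {"xyz":[0,-2,8],"roll":0,"grip":0},
  {"xyz":[0,-2,8],"roll":0,"grip":0},
])

```text
time_s: 20.08
position: [0.4844, -0.0994, 0.0764]
tcp_rot: [[0.04, 0.999, -0.011], [0.999, -0.04, 0.002], [0.002, -0.011, -1.0]]
force: [-1.5, 0.3, 0.3]
opening: 0.002
grasp_force: 0.4
```

Request:
move_arm([
  {"xyz":[0,-2,8],"roll":0,"grip":0},
  {"xyz":[0,-2,8],"roll":0,"grip":0},
  {"xyz":[0,-2,6],"roll":0,"grip":0},
  {"xyz":[0,0,4],"roll":0,"grip":0},
  {"xyz":[0,0,0],"roll":0,"grip":0},
])

```text
time_s: 20.5
position: [0.4832, -0.1, 0.0507]
tcp_rot: [[0.042, 0.999, -0.001], [0.999, -0.042, 0.0], [0.0, -0.001, -1.0]]
force: [-0.0, -0.6, -0.9]
opening: 0.005
grasp_force: 0.0
```

```bash
python3 keep.py
```

```text
t 20.5 tray -6.3 37.6 z 50.7 head 87.59 F [-0.  -0.6 -0.9] open 0.0
top 0 
side 4 [np.float64(6.7), np.float64(40.8), np.float64(51.1)]
```

Request:
move_arm([
  {"xyz":[0,0,4],"roll":0,"grip":0},
  {"xyz":[0,0,4],"roll":0,"grip":0},
  {"xyz":[0,0,3],"roll":0,"grip":0},
  {"xyz":[0,0,0],"roll":0,"grip":0},
  {"xyz":[0,0,0],"roll":0,"grip":0},
])

```text
time_s: 21.02
position: [0.4832, -0.1, 0.0405]
tcp_rot: [[0.042, 0.999, -0.0], [0.999, -0.042, 0.0], [0.0, -0.0, -1.0]]
force: [1.1, 0.7, 0.1]
opening: -0.001
grasp_force: 0.0
```

Request:
move_arm([
  {"xyz":[0,0,1],"roll":0,"grip":0},
  {"xyz":[0,0,1],"roll":0,"grip":0},
  {"xyz":[0,0,1],"roll":0,"grip":0},
  {"xyz":[0,0,0],"roll":0,"grip":0},
  {"xyz":[0,0,0],"roll":0,"grip":0},
])

```text
time_s: 21.43
position: [0.4833, -0.1001, 0.0377]
tcp_rot: [[0.042, 0.999, 0.0], [0.999, -0.042, -0.0], [-0.0, 0.0, -1.0]]
force: [0.9, -0.2, -0.2]
opening: 0.01
grasp_force: 0.0
```

Request:
move_arm([
  {"xyz":[0,0,0.7],"roll":0,"grip":0},
  {"xyz":[0,0,0.7],"roll":0,"grip":0},
  {"xyz":[0,0,0],"roll":0,"grip":0},
  {"xyz":[0,0,0],"roll":0,"grip":0},
])

```text
time_s: 21.77
position: [0.4833, -0.1001, 0.0367]
tcp_rot: [[0.042, 0.999, 0.0], [0.999, -0.042, -0.0], [-0.0, 0.0, -1.0]]
force: [-1.3, 0.0, 5.1]
opening: 0.006
grasp_force: 2.1
```

Request:
move_arm([
  {"xyz":[0,0,0.4],"roll":0,"grip":0},
  {"xyz":[0,0,0],"roll":0,"grip":0},
  {"xyz":[0,0,0],"roll":0,"grip":0},
])

```text
time_s: 22.02
position: [0.4834, -0.1001, 0.0365]
tcp_rot: [[0.042, 0.999, 0.0], [0.999, -0.042, -0.0], [-0.0, 0.0, -1.0]]
force: [-1.0, 1.1, 7.5]
opening: 0.001
grasp_force: 3.6
```

Request:
move_arm([
  {"xyz":[0,0,-5],"roll":0,"grip":0},
  {"xyz":[0,0,-20],"roll":0,"grip":0},
  {"xyz":[0,0,-35],"roll":0,"grip":0},
  {"xyz":[0,0,-40],"roll":0,"grip":0},
  {"xyz":[-35,0,-40],"roll":0,"grip":0},
])

```text
time_s: 22.43
position: [0.481, -0.124, 0.169]
tcp_rot: [[0.038, 0.999, -0.002], [0.999, -0.038, 0.003], [0.003, -0.002, -1.0]]
force: [0.4, 1.1, -1.0]
opening: 0.007
grasp_force: 0.0
```

Request:
move_arm([
  {"xyz":[-35,0,-30],"roll":0,"grip":0},
  {"xyz":[-35,0,0],"roll":0,"grip":0},
  {"xyz":[-20,0,0],"roll":0,"grip":0},
  {"xyz":[0,0,0],"roll":0,"grip":0},
  {"xyz":[0,0,0],"roll":0,"grip":0},
])

```text
time_s: 22.85
position: [0.4781, -0.2148, 0.1943]
tcp_rot: [[0.044, 0.999, -0.0], [0.999, -0.044, 0.001], [0.001, -0.0, -1.0]]
force: [0.2, 0.2, -0.1]
opening: 0.003
grasp_force: 0.0
```

```bash
python3 keep.py; python3 chk2.py w8.png | cut -c1-1000
```

```text
t 22.85 tray -121.1 37.3 z 194.3 head 87.45 F [ 0.2  0.2 -0.1] open 0.0
top 25 [np.float64(-6.3), np.float64(38.0), np.float64(35.8)]
side 14 [np.float64(-0.5), np.float64(42.6), np.float64(36.6)]
t 22.95 tray -119.2 37.8 z 193.8 head 87.6 F [0.8 0.1 0.3] open 0.0
y -20 -153:59,104,166/30.8 -150:34,53,79/17.1 -147:233,208,82/7.8 -144:247,235,10/8.2 -141:247,236,10/8.9 -138:247,236,10/8.5 -135:247,236,10/8.9 -132:247,237,10/8.2 -129:247,237,14/8.2 -126:247,237,13/8.5 -123:210,186,140/8.6 -120:201,114,110/13.3 -117:231,51,40/14.4 -114:232,51,42/14.6 -111:234,51,42/14.4 -108:233,51,42/14.4 -105:233,51,42/14.3 -102:234,51,42/14.6 -99:234,52,42/14.7 -96:234,51,42/14.3 -93:166,163,159/14.9 -90:96,169,127/20.0 -87:96,169,127/20.1 -84:96,169,125/20.4 -81:96,169,126/20.6 -78:96,170,127/19.9 -75:97,172,129/20.3 -72:97,173,129/20.5 -69:97,174,131/20.7 -66:136,173,147/20.6 -63:178,174,171/20.3 -60:242,243,240/26.4 -57:247,247,247/27.1 -54:247,247,247/26.7 -51:247,247,247/26.2 -48:247,247,247/26.4 -45:247,247,247/26.6 -42:247,247,247/26.2 -39:247,247,247/26.3 -36:247,247,247/26.8 -33:184,180,178/
[... 517 characters left out ...]
2,50,41/14.3 -99:234,50,42/14.4 -96:227,75,69/14.3 -93:169,158,157/14.4 -90:96,164,125/20.5 -87:96,171,128/20.3 -84:96,171,128/20.5 -81:96,172,128/20.5 -78:97,172,128/20.1 -75:97,172,128/20.5 -72:98,172,128/20.5 -69:98,173,129/20.6 -66:158,172,159/20.3 -63:175,171,169/20.6 -60:244,243,240/26.3 -57:247,247,247/26.6 -54:247,247,247/26.4 -51:247,247,247/26.4 -48:247,247,247/26.3 -45:247,247,247/26.2 -42:247,247,247/26.3 -39:247,247,247/26.7 -36:247,247,247/26.5 -33:182,177,176/26.5 -30:181,177,176/26.3 -27:181,177,176/26.6 -24:182,177,176/26.0 -21:181,177,176/26.2 -18:181,177,175/26.7 -15:181,177,175/26.0 -12:203,199,196/33.3 -9:246,245,243/34.
wall y [32.6 34.6 36.5]
wall y [-35.5 -33.5 -31.9]
```

View pics/w8.png

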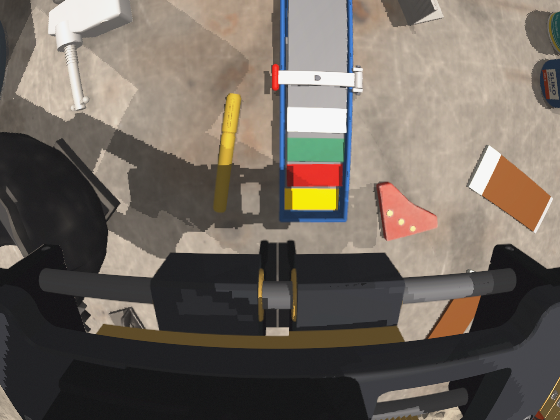

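The strap lies level across the tray, with its roll at (275,77) above the left wall, z about 36 mm. All four painted ends show (rows 121, 149, 174 and 199), and the marker and magnet are where they were.

```bash
python3 -c "
from rig import bot
print(bot.hand_in())"
```

```text
the job is handed in; nothing more can be done
None
```

I handed the job in at about 23 s on the robot clock: the coupons lie flat in a shingled row (steps of about 29, 28 and 31 mm, bottom one at the back wall), the keeper strap is closed on the top coupon, and I moved nothing round the tray.

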